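Load the lamp batch and dock the ageing-test shuttle

ROBOT

A 7-joint arm with a two-finger parallel gripper is mounted at the origin on the work surface. World frame = base frame: x ahead of the robot, y to its left, z up, the work surface at z = 0. Lengths are in mm, angles in rad, forces in N, time in s.
With the tool pointing down it reaches from about 400 to 875 mm from the base axis. Payload 4.4 kg.
Tool frame: the origin (TCP) lies at the very end of the fingers, on their centre line; the grasp point (between the pads) lies 19 mm behind it; z points along the fingers, y is the line along which they close (so a half turn about z gives the same grasp; the last joint's range is limited). The gripper opens to 85 mm and grips with 20 to 120 N. Pads are 22 mm wide; open, the fingers measure 114 mm over their backs; the gripper's body (76 mm by 85 mm) begins 54 mm behind the grasp point. The pads swing forward as they close: fully open they stand 13 mm farther back than shut.
Start: joints at [1.135, 0.628, 0.038, 1.517, -0.027, 0.996, -0.02], TCP at [234.957, -606.064, 231.313] pointing down, gripper open.
Joint ranges: [-3.06, 3.06], [-0.37, 2.12], [-1.25, 1.32], [0.18, 2.47], [-1.1, 4.24], [0.23, 1.98], [-2.94, 2.94]. Speed limits (rad/s): [2.57, 2.57, 3.14, 3.14, 3.14, 3.14, 3.14].

INTERFACE

Orientations are given as [roll, pitch, yaw] about the fixed x, y, z axes, in that order (R = Rz(yaw) Ry(pitch) Rx(roll)).
In Python, from cell import status, get_image, ctrl, models gives the robot as it stands.
- The arm moves only by the shell command python3 -m handwheel 'ROWS' [OPENING]. ROWS is JSON, a list of rows, each an object with "delta_pos": the shift along the world's x, y, z in cm, a list of three; "yaw": the turn about the world's z in rad. A call has 1 to 10 rows; each row shifts and turns the commanded pose from where the row before left it; what a row does not reach is not made up. A row lasts 1/12 s, in which the tool goes at most 41.7 mm and 7.16 degrees, less where a joint would pass 70% of its speed; a pose out of reach is approached as far as the arm can. A call is refused whole if a number of a shift passes 4.17 or a number of a turn 0.125, either way. A call with a gripper value outside its range is refused whole. OPENING is the opening, from -1 (shut) to 1 (fully open), set as the call begins (- or left out, the last holds). The fingers move at their own pace and stop on an object; the grip force is fixed at half the most. Time passes only in rows, so rows that do not move let the fingers close. It gives the time, the measured TCP pose, the force, the opening and the grip force at its end, in the units of the state.
- status.read_state(): the state, without advancing time (a new reading comes with each control period).
- get_image(name): name is "scene" or "top" or "wrist"; returns a dict with "color" (400x640x3 uint8, red, green, blue), "z_map" (400x640 float32, mm along the optical axis (not along the pixel's ray), 0 where there is no reading), "fx", "fy", "cx", "cy" (pixels), "position" and "rotation" of the camera in the world; the wrist camera has in their place "hand_eye" (4x4, takes a point from camera to tool coordinates, whose origin is the TCP and whose axes are the flange's). Camera axes: x right, y up, looking along -z (the intrinsics and any distortion apply to the point x, -y, -z); pixel columns grow to the right and rows downward; lengths in mm; the calibration is good to about 2 mm. The wrist camera is an equidistant fisheye: a pixel r from the principal point sees the ray r / f radians off the axis. A picture is of the moment at which its call begins: read the wrist's pose just before it.
- ctrl.finish_job(): hands the job in; it is judged then, once.
Trained networks look in a picture, given as the dict that the camera call returned (one of the last four; its "shot" number tells which), for a name from the list of things; names that differ only in an ending like _2 or _b are one class to them, and where a whole thing is asked for, a point or a joint stands for the part that bears it (a point fixed in the world has none). Each returns a list of dicts, best first, with "score" (0 to 1); they miss things now and then, are a little off and sometimes report something else, mostly with a low value. They report only what shows in the picture. A call takes as long as a camera call. They do not tell look-alikes from the thing itself.
- models.boxes_of(picture, name): "rect" ([left, top, right, bottom] in pixels, round what is visible of it).
The state is a dict: "clock": time; "qpos": joint angles; "qd": joint speeds; "tau": joint torques, N m; "eef_pos": TCP position; "tool_rot": TCP orientation; "force": force on the tool from outside, world axes, zero at the start; "torque": the same for the moment, N m; "width": finger opening in mm; "gripper_force": force on a finger pad.
Only numpy, scipy, OpenCV 4.12 (cv2) and the standard library are available. Lean on these libraries where they do the work, as an engineer would, in place of code of your own. Each camera call takes 0.05 s, during which the arm holds its last target. There are 200 camera calls.

TASK

Get the next batch into the ageing test. First draw the shuttle carriage by its red handle out to the yellow-and-black load stop and leave it there while you lay every hand lamp on the bench in the carriage's orange bay and every black power brick in its blue bay, each lying flat on the bay floor, right way up, none on top of another. When all are in, push the carriage fully home against the grey dock, let go, and leave the tape roll, the yellow meter and the screwdriver alone.

Things in the scene. Friction and masses are not known exactly. Their poses are not given: they have to be found in the camera images.
- shuttle: fixed base of the shuttle on the bench: two aluminium rails along its y axis. Origin: middle of the rails, on the bench. At its +y end stands the grey dock block (110 x 40, 95 high, y from 261 to 301); at its -y end the yellow-and-black load stop bar (34 high). Its yaw differs from start to start.
- carriage (a joint): travel in m: 0 = home against the dock (shuttle +y end), 0.14 = at the load stop; grows along the shuttle's -y. About 3 N friction; stays where left. The carriage is a white tray 368 long (y), 143 wide (x), rim 60 above the bench, walls 4: orange lamp bay at the dock end, 50 mm deck level with the rim, with a red handle, then the blue brick bay.
- lamp_bay (a point): centre of the floor of the orange lamp bay, 30 above the bench; axes as the shuttle's (x across, y towards the dock). The bay measures 135 in x and 200 in y inside, walls 30 high: room for four lamps side by side, each lying along x. Moves with the carriage.
- brick_bay (a point): centre of the floor of the blue brick bay, 30 above the bench; axes as the shuttle's. The bay measures 135 in x and 110 in y inside, walls 30 high: room for two bricks side by side, each lying along y. Moves with the carriage.
- handle_top (a point): centre of the top of the carriage's red handle, an upright tab 50 in x, 14 in y, rising 55 above the deck and rim (its top is 115 above the bench); axes as the shuttle's. Pinch it across y from above. Moves with the carriage.
- lamp1: hand lamp (absent in some starts): flat-bottomed white plastic grip 32 wide and 32 high with a lime-green head, 110 long in all, about 160 g. Origin: centre of the underside, middle of the length. x runs along the lamp towards the head, z up. Grip part from x=-55 to x=15, head from x=15 to x=55 (38 wide, 34 high). Grasp across the white grip around x=0.
- lamp2: hand lamp (absent in some starts): flat-bottomed white plastic grip 32 wide and 32 high with a lime-green head, 110 long in all, about 160 g. Origin: centre of the underside, middle of the length. x runs along the lamp towards the head, z up. Grip part from x=-55 to x=15, head from x=15 to x=55 (38 wide, 34 high). Grasp across the white grip around x=0.
- lamp3: hand lamp (absent in some starts): flat-bottomed white plastic grip 32 wide and 32 high with a lime-green head, 110 long in all, about 160 g. Origin: centre of the underside, middle of the length. x runs along the lamp towards the head, z up. Grip part from x=-55 to x=15, head from x=15 to x=55 (38 wide, 34 high). Grasp across the white grip around x=0.
- lamp4: hand lamp (absent in some starts): flat-bottomed white plastic grip 32 wide and 32 high with a lime-green head, 110 long in all, about 160 g. Origin: centre of the underside, middle of the length. x runs along the lamp towards the head, z up. Grip part from x=-55 to x=15, head from x=15 to x=55 (38 wide, 34 high). Grasp across the white grip around x=0.
- brick1: black power brick, a 90 x 50 x 30 mm block (x, y, z) with a grey label and a tiny green light on top, about 220 g. Origin: centre of the underside; x along its length, z up.
- brick2: black power brick, a 90 x 50 x 30 mm block (x, y, z) with a grey label and a tiny green light on top, about 220 g. Origin: centre of the underside; x along its length, z up.
- tape: bystander: roll of tan packing tape lying flat, 104 across, 48 high; origin: centre of the underside. Leave alone.
- meter: bystander: yellow hand meter, 85 x 150 x 35 mm; origin: centre of the underside. Leave alone.
- driver: bystander: screwdriver with a red handle, about 200 long, lying on the bench. Leave alone.
Not all that is in view belongs to the job. Leave any turquoise look-alike of the lamp1 alone.

How it is judged (in metres and radians):
On the way, in this order (a step that is already met when the one before it is completed fails the run):
1. the carriage is drawn out to the load stop (value of joint carriage above 0.132 m), for 0.2 s.
2. every lamp lies in the orange bay and every brick in the blue bay, with the carriage still at the load stop (value of joint carriage above 0.122 m and x of lamp1 in the frame of lamp_bay between -0.0675 and 0.0675 m and y of lamp1 in the frame of lamp_bay between -0.1 and 0.1 m and z of lamp1 in the frame of lamp_bay between -0.01 and 0.018 m and angle between each of lamp1, lamp2, lamp3, lamp4, brick1, brick2's own z axis and vertical below 0.3 rad and x of lamp2 in the frame of lamp_bay between -0.0675 and 0.0675 m and y of lamp2 in the frame of lamp_bay between -0.1 and 0.1 m and z of lamp2 in the frame of lamp_bay between -0.01 and 0.018 m and x of lamp3 in the frame of lamp_bay between -0.0675 and 0.0675 m and y of lamp3 in the frame of lamp_bay between -0.1 and 0.1 m and z of lamp3 in the frame of lamp_bay between -0.01 and 0.018 m and x of lamp4 in the frame of lamp_bay between -0.0675 and 0.0675 m and y of lamp4 in the frame of lamp_bay between -0.1 and 0.1 m and z of lamp4 in the frame of lamp_bay between -0.01 and 0.018 m and x of brick1 in the frame of brick_bay between -0.0675 and 0.0675 m and y of brick1 in the frame of brick_bay between -0.055 and 0.055 m and z of brick1 in the frame of brick_bay between -0.01 and 0.018 m and x of brick2 in the frame of brick_bay between -0.0675 and 0.0675 m and y of brick2 in the frame of brick_bay between -0.055 and 0.055 m and z of brick2 in the frame of brick_bay between -0.01 and 0.018 m), for 0.2 s.
3. the carriage is fully home against the dock (value of joint carriage below 0.006 m), for 0.2 s.
At the end, for the whole second after the job is handed in: The carriage is home against the dock (within 6 mm), with every lamp present lying flat on the floor of the orange bay and every brick present on the floor of the blue bay (right way up within 0.3 rad, underside within 18 mm of the floor, centre inside the bay), all at rest and released (value of joint carriage below 0.006 m and x of lamp1 in the frame of lamp_bay between -0.0675 and 0.0675 m and y of lamp1 in the frame of lamp_bay between -0.1 and 0.1 m and z of lamp1 in the frame of lamp_bay between -0.01 and 0.018 m and angle between each of lamp1, lamp2, lamp3, lamp4, brick1, brick2's own z axis and vertical below 0.3 rad and x of lamp2 in the frame of lamp_bay between -0.0675 and 0.0675 m and y of lamp2 in the frame of lamp_bay between -0.1 and 0.1 m and z of lamp2 in the frame of lamp_bay between -0.01 and 0.018 m and x of lamp3 in the frame of lamp_bay between -0.0675 and 0.0675 m and y of lamp3 in the frame of lamp_bay between -0.1 and 0.1 m and z of lamp3 in the frame of lamp_bay between -0.01 and 0.018 m and x of lamp4 in the frame of lamp_bay between -0.0675 and 0.0675 m and y of lamp4 in the frame of lamp_bay between -0.1 and 0.1 m and z of lamp4 in the frame of lamp_bay between -0.01 and 0.018 m and x of brick1 in the frame of brick_bay between -0.0675 and 0.0675 m and y of brick1 in the frame of brick_bay between -0.055 and 0.055 m and z of brick1 in the frame of brick_bay between -0.01 and 0.018 m and x of brick2 in the frame of brick_bay between -0.0675 and 0.0675 m and y of brick2 in the frame of brick_bay between -0.055 and 0.055 m and z of brick2 in the frame of brick_bay between -0.01 and 0.018 m and linear speed of each of lamp1, lamp2, lamp3, lamp4, brick1, brick2 below 0.03 m/s); the robot touches nothing.
It fails at once if the tape roll is disturbed (moved more than 25 mm) (distance of tape from where it was at the start of the episode above 0.025 m).
It fails at once if the meter is disturbed (moved more than 25 mm) (distance of meter from where it was at the start of the episode above 0.025 m).
It fails at once if the screwdriver is disturbed (moved more than 25 mm) (distance of driver from where it was at the start of the episode above 0.025 m).
Of lamp1, lamp2, lamp3, lamp4 only 2 to 4 are there at a start; the rules pass over those that are not, and their reading is None.
At some moment in a run one of lamp1, lamp2, lamp3, lamp4, brick1, brick2 may be knocked a few centimetres aside while the robot is not near it.
Once in a run the grip may slacken for a moment while it holds something.
It also fails if it takes over 208 s, if anything falls off the work surface, if the arm or the gripper's body presses on something with over 40 N, if the wrist force passes 120 N, or if a joint passes its speed limit or range.

## Working session

There is one attempt and no reset: what is moved stays moved. The work goes in short steps, Python scripts to look and compute and a shell command to move; the robot and the scene stay as the last step left them, time stands still between calls to the robot, and variables do not carry over. Pictures are saved under pics/ and viewed, at most 14 in all, crops included, and the job is handed in when it is done.

```bash
mkdir -p pics; ls
cat > h.py <<'E'
import numpy as np, cv2
from cell import status, get_image, ctrl, models
def cloud(p):
    z=p["z_map"].astype(float); v,u=np.mgrid[0:z.shape[0],0:z.shape[1]]
    P=np.stack([(u-p["cx"])/p["fx"]*z,-(v-p["cy"])/p["fy"]*z,-z],-1)
    W=P@np.array(p["rotation"]).T+np.array(p["position"]); W[z==0]=np.nan
    return W
def save(p,n): cv2.imwrite("pics/"+n,p["color"][:,:,::-1])
E
python3 - <<'E'
from h import *
for n in("top","scene"):
    p=get_image(n); save(p,n+"1.png"); W=cloud(p); np.savez(n+"1.npz",c=p["color"],W=W)
    print(n,p["position"],p["fx"])
    for k in("lamp1","brick1","tape","meter","driver","handle_top","shuttle"):
        for b in models.boxes_of(p,k):
            r=[int(x) for x in b["rect"]]; u,v=(r[0]+r[2])//2,(r[1]+r[3])//2
            print(k,round(b["score"],2),r,np.round(W[min(v,399),min(u,639)]))
print(status.read_state())
E
```

```text
picsTraceback (most recent call last):
  File "<stdin>", line 3, in <module>
  File "h.py", line 6, in cloud
    W=P@np.array(p["rotation"]).T+np.array(p["position"]); W[z==0]=np.nan
      ~~~~~~~~~~~~~~~~~~~~~~~~~~~^~~~~~~~~~~~~~~~~~~~~~~~
ValueError: operands could not be broadcast together with shapes (400,640) (3,)
```

```bash
sed -i 's/^import numpy.*/&\nfrom scipy.spatial.transform import Rotation as Ro/; s/np.array(p\["rotation"\]).T/Ro.from_euler("xyz",p["rotation"]).as_matrix().T/' h.py
python3 - <<'E'
from h import *
for n in("top","scene"):
    p=get_image(n); save(p,n+"1.png"); W=cloud(p); np.savez(n+"1.npz",c=p["color"],W=W)
    print(n,p["position"],p["rotation"],p["fx"])
    for k in("lamp1","brick1","tape","meter","driver","handle_top","shuttle"):
        for b in models.boxes_of(p,k):
            r=[int(x) for x in b["rect"]]; u,v=(r[0]+r[2])//2,(r[1]+r[3])//2
            print(k,round(b["score"],2),r,np.round(W[min(v,399),min(u,639)]))
print(status.read_state())
E
```

```text
top [ 384.66917258  -12.47059514 1153.69976633] [ 0.10134375  0.00554512 -1.56199408] 387.04734550943124
lamp1 0.91 [165, 184, 194, 220] [475. 403.  26.]
lamp1 0.81 [387, 257, 417, 288] [ 279. -246.   29.]
lamp1 0.75 [335, 195, 356, 233] [444. -83.  31.]
lamp1 0.73 [432, 193, 456, 231] [ 452. -370.   30.]
lamp1 0.7 [160, 237, 183, 275] [319. 417.  32.]
lamp1 0.68 [264, 129, 386, 186] [611. -24.  32.]
lamp1 0.56 [275, 195, 299, 232] [445.  85.  32.]
brick1 0.78 [228, 209, 249, 242] [409. 227.  30.]
brick1 0.7 [389, 210, 409, 239] [ 416. -239.   31.]
tape 0.77 [148, 125, 190, 165] [651. 451.  -0.]
tape 0.65 [386, 207, 410, 239] [ 419. -236.   31.]
meter 0.83 [269, 88, 319, 120] [768.  69.  40.]
driver 0.61 [434, 151, 499, 158] [ 624. -441.   25.]
handle_top 0.98 [262, 129, 387, 185] [611. -21.  29.]
shuttle 0.8 [220, 130, 426, 186] [608. -18.  31.]
scene [1279.02941583  194.67102402 1348.81468218] [5.70347706e-01 1.39213575e-03 1.82860333e+00] 468.5853289487831
lamp1 0.96 [396, 156, 430, 170] [246. 241.  26.]
lamp1 0.96 [458, 179, 473, 211] [340. 430.  34.]
lamp1 0.85 [348, 185, 364, 2
[... 644 characters left out ...]
 'qpos': array([ 1.13522173,  0.62838403,  0.03850356,  1.51738422, -0.02705119,
        0.99628349, -0.0200148 ]), 'qd': array([-6.07001666e-04, -2.87939270e-04,  1.74151217e-03,  1.27833283e-03,
        6.13389117e-05,  2.21389272e-04,  8.89134980e-04]), 'tau': array([-5.27229827e-05, -5.63234711e+01,  1.22551963e+00, -1.93778712e+01,
        1.09831351e-02,  1.58819395e-03, -2.83555408e-06]), 'eef_pos': array([ 234.96211644, -606.07867328,  231.3288956 ]), 'tool_rot': array([ 3.14153497e+00, -7.93419652e-05,  3.69704444e-01]), 'force': array([-0.35269465,  0.12668619, -0.48064076]), 'torque': array([-0.03904248,  0.01079108, -0.06373984]), 'gripper_force': 0.0, 'width': 85.37917026097246}
```

View pics/top1.png

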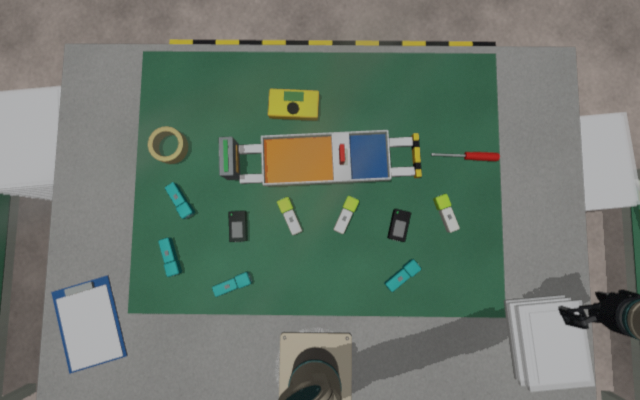

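View pics/scene1.png

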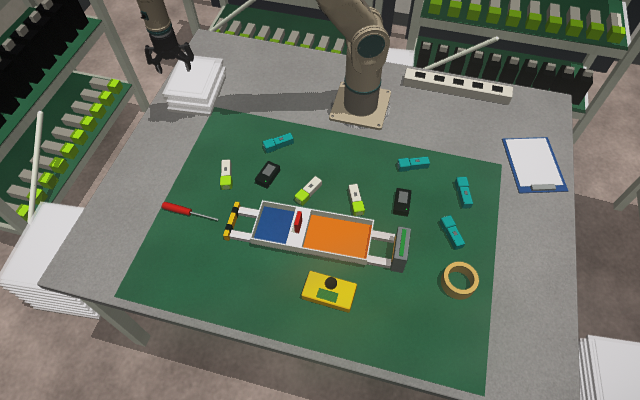

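Top view: the lamps fitting the description (white grip, lime head) are at (289,215), (346,214) and (447,212). The bricks are at (237,226) and (399,225). The four turquoise look-alikes at (178,200), (168,256), (231,284) and (403,275) are to be left alone. The dock is on the left at (229,157), the stop at (417,155) and the handle at (341,154).

```bash
cat >> h.py <<'E'
def objs(p,W):
    """lime lamps & black bricks: [kind,x,y,angle(deg) of length axis,dims,ztop]"""
    hsv=cv2.cvtColor(p["color"],cv2.COLOR_RGB2HSV)
    m=((W[...,2]>12)&(W[...,2]<50)&(W[...,0]>200)&(W[...,0]<560)&(abs(W[...,1])<560)).astype(np.uint8)
    n,l,st,c=cv2.connectedComponentsWithStats(m,connectivity=4); out=[]
    for i in range(1,n):
        if st[i,4]<120 or st[i,4]>1500: continue
        s=l==i; X=W[s]; H=hsv[s].astype(float)
        lime=(H[:,0]>28)&(H[:,0]<48)&(H[:,1]>120); teal=(H[:,0]>80)&(H[:,0]<100)&(H[:,1]>100)
        (cx,cy),(w,h),a=cv2.minAreaRect(X[:,:2].astype(np.float32))
        if w<h: a+=90
        k="lamp" if lime.mean()>.15 else "decoy" if teal.mean()>.3 else "brick"
        if k=="lamp":
            d=X[lime,:2].mean(0)-[cx,cy]; t=np.radians(a)
            if d@[np.cos(t),np.sin(t)]<0:a+=180
        out.append((k,round(cx,1),round(cy,1),round((a+180)%360-180,1),round(max(w,h)),round(min(w,h)),round(np.nanmedian(X[:,2]))))
    return out
def carriage(p,W):
    """red handle top and shuttle yaw from bay colours"""
    hsv=cv2.cvtColor(p["color"],cv2.COLOR_RGB2HSV).astype(int); H,S,V=hsv[...,0],hsv[...,1],hsv[...,2]
    reg=(abs(W[...,1])<330)&(W[...,0]>450)&(W[...,0]<760)
    r=reg&((H<8)|(H>172))&(S>120)&(W[...,2]>100); hp=np.nanmedian(W[r],0)
    rim=reg&(W[...,2]>52)&(W[...,2]<68)&(S<60)
    n,l,st,c=cv2.connectedComponentsWithStats(rim.astype(np.uint8)); i=1+np.argmax(st[1:,4])
    R=cv2.minAreaRect(W[l==i][:,:2].astype(np.float32))
    return dict(handle=np.round(hp,1),nh=int(r.sum()),rim=np.round(np.r_[R[0],R[1],R[2]],1))
E
python3 - <<'E'
from h import *
p=get_image("top"); W=cloud(p)
for o in objs(p,W): print(o)
print(carriage(p,W))
hsv=cv2.cvtColor(p["color"],cv2.COLOR_RGB2HSV).astype(int)
for n,a,b in(("orange",8,20),("blue",105,125)):
    m=(hsv[...,0]>a)&(hsv[...,0]<b)&(hsv[...,1]>150)&(W[...,2]>20)&(W[...,2]<42)&(W[...,0]>500)&(W[...,0]<720)&(abs(W[...,1])<250)
    R=cv2.minAreaRect(W[m][:,:2].astype(np.float32)); print(n,np.round(R[0]),np.round(R[1]),R[2],np.nanmedian(W[m][:,2]))
cv2.imwrite("pics/crop1.png",cv2.resize(p["color"][120:300,150:470,::-1],(800,450),interpolation=cv2.INTER_CUBIC))
E
```

```text
('brick', 547.6, 213.8, 88.6, 104, 23, 19)
('brick', 547.9, 52.4, 90.2, 201, 24, 29)
('brick', 554.6, -154.3, 90.6, 108, 10, 30)
('brick', 535.7, -28.3, 93.1, 364, 2, 35)
('decoy', 482.0, 404.2, 31.8, 110, 39, 30)
('lamp', 452.3, -381.4, 22.1, 110, 39, 31)
('lamp', 444.4, -85.0, -25.2, 111, 38, 31)
('lamp', 440.1, 76.9, 26.6, 110, 38, 31)
('brick', 414.5, -241.8, 167.1, 90, 51, 29)
('brick', 407.5, 229.9, 4.5, 91, 51, 28)
('decoy', 318.2, 425.2, 17.3, 110, 39, 30)
('decoy', 271.2, -248.5, 128.5, 111, 38, 31)
('decoy', 241.3, 242.3, 112.0, 111, 37, 31)
{'handle': array([603.4, -69.3, 113.5]), 'nh': 75, 'rim': array([607.2, -25.1, 144.2, 368.9,   3.1])}
orange [605.  57.] [127. 197.] 2.541969060897827 29.198175222647592
blue [ 614. -156.] [124.  90.] 7.520079612731934 29.501856888501607
```

View pics/crop1.png

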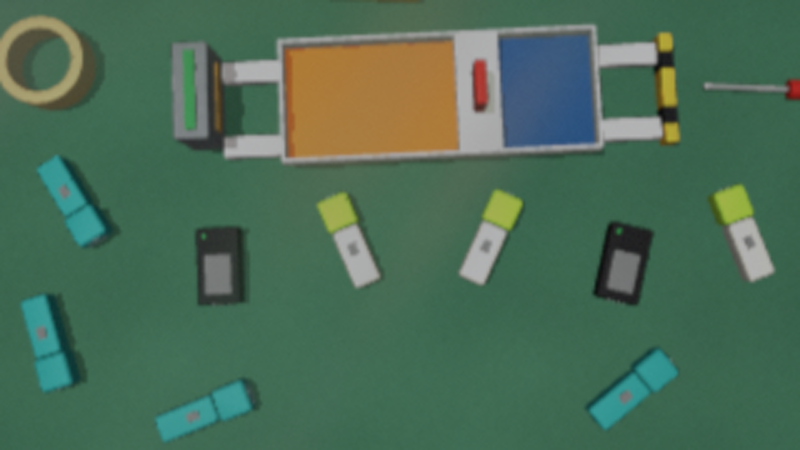

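The crop confirms it: the three lime/white lamps, the two bricks with a grey label, and turquoise look-alikes elsewhere. The shuttle yaw is about +0.054 rad and the handle is near (608,-70). Moving there now.

```bash
python3 -m handwheel '[{"delta_pos":[1.86,2.68,0],"yaw":-0.0316},{"delta_pos":[1.86,2.68,0],"yaw":-0.0316},{"delta_pos":[1.86,2.68,0],"yaw":-0.0316},{"delta_pos":[1.86,2.68,0],"yaw":-0.0316},{"delta_pos":[1.86,2.68,0],"yaw":-0.0316},{"delta_pos":[1.86,2.68,0],"yaw":-0.0316},{"delta_pos":[1.86,2.68,0],"yaw":-0.0316},{"delta_pos":[1.86,2.68,0],"yaw":-0.0316},{"delta_pos":[1.86,2.68,0],"yaw":-0.0316},{"delta_pos":[1.86,2.68,0],"yaw":-0.0316}]' 1
python3 -m handwheel '[{"delta_pos":[1.86,2.68,0]},{"delta_pos":[1.86,2.68,0]},{"delta_pos":[1.86,2.68,0]},{"delta_pos":[1.86,2.68,0]},{"delta_pos":[1.86,2.68,0]},{"delta_pos":[1.86,2.68,0]},{"delta_pos":[1.86,2.68,0]},{"delta_pos":[1.86,2.68,0]},{"delta_pos":[1.86,2.68,0]},{"delta_pos":[1.86,2.68,0]}]'
```

```text
clock: 1.73
eef_pos: [421.7, -336.7, 231.5]
tool_rot: [3.141, -0.0, 0.052]
force: [0.4, -0.0, 0.5]
width: 85.4
gripper_force: 0.0schema error: expected keys delta_pos, yaw
```

```bash
python3 -m handwheel '[{"delta_pos":[2.3,3.3,0],"yaw":0},{"delta_pos":[2.3,3.3,0],"yaw":0},{"delta_pos":[2.3,3.3,0],"yaw":0},{"delta_pos":[2.3,3.3,0],"yaw":0},{"delta_pos":[2.3,3.3,0],"yaw":0},{"delta_pos":[2.3,3.3,0],"yaw":0},{"delta_pos":[2.3,3.3,0],"yaw":0},{"delta_pos":[2.5,3.6,0],"yaw":0},{"delta_pos":[0,0,-2.0],"yaw":0},{"delta_pos":[0,0,-2.5],"yaw":0}]'
python3 -m handwheel '[{"delta_pos":[0,0,-3],"yaw":0},{"delta_pos":[0,0,-3],"yaw":0},{"delta_pos":[0,0,-3],"yaw":0},{"delta_pos":[0,0,-2],"yaw":0},{"delta_pos":[0,0,0],"yaw":0}]'
python3 -m handwheel '[{"delta_pos":[0,0,0],"yaw":0},{"delta_pos":[0,0,0],"yaw":0},{"delta_pos":[0,0,0],"yaw":0},{"delta_pos":[0,0,0],"yaw":0},{"delta_pos":[0,0,0],"yaw":0},{"delta_pos":[0,0,0],"yaw":0}]' -1
```

```text
clock: 2.57
eef_pos: [609.2, -68.7, 187.5]
tool_rot: [-3.141, -0.006, 0.06]
force: [0.3, -2.2, -0.4]
width: 85.3
gripper_force: 0.0
clock: 2.98
eef_pos: [602.4, -72.3, 72.0]
tool_rot: [-3.14, 0.008, 0.054]
force: [0.6, 0.0, -0.6]
width: 85.7
gripper_force: 0.0
clock: 3.48
eef_pos: [606.5, -72.1, 77.6]
tool_rot: [-3.141, -0.002, 0.054]
force: [-4.4, 0.7, 9.0]
width: 13.5
gripper_force: 58.2
```

```bash
python3 -m handwheel '[{"delta_pos":[0.05,-0.9,0],"yaw":0},{"delta_pos":[0.05,-0.9,0],"yaw":0},{"delta_pos":[0.05,-0.9,0],"yaw":0},{"delta_pos":[0.05,-0.9,0],"yaw":0},{"delta_pos":[0.05,-0.9,0],"yaw":0},{"delta_pos":[0.05,-0.9,0],"yaw":0}]'
python3 - <<'E'
from h import *
p=get_image("top"); W=cloud(p); print(carriage(p,W))
hsv=cv2.cvtColor(p["color"],cv2.COLOR_RGB2HSV).astype(int)
m=(hsv[...,0]>20)&(hsv[...,0]<34)&(hsv[...,1]>140)&(W[...,2]>24)&(W[...,2]<44)&(W[...,0]>500)&(W[...,0]<700)&(abs(W[...,1]+240)<80)
R=cv2.minAreaRect(W[m][:,:2].astype(np.float32)); print(R,m.sum())
E
```

```text
clock: 3.98
eef_pos: [609.5, -125.7, 77.6]
tool_rot: [-3.14, -0.002, 0.055]
force: [-0.7, 4.0, 6.6]
width: 13.1
gripper_force: 59.6
{'handle': array([nan, nan, nan]), 'nh': 0, 'rim': array([606.3,  -4.4, 143.7, 213.4,   3.3])}
((620.7824096679688, -294.3583679199219), (127.53823852539062, 16.34712791442871), 3.9053328037261963) 173
  return np.nanmean(a, axis, out=out, keepdims=keepdims)
```

```bash
python3 -m handwheel '[{"delta_pos":[0.03,-0.6,0],"yaw":0},{"delta_pos":[0.03,-0.6,0],"yaw":0},{"delta_pos":[0.03,-0.4,0],"yaw":0},{"delta_pos":[0,-0.3,0],"yaw":0}]'
python3 -m handwheel '[{"delta_pos":[0.01,-0.2,0],"yaw":0},{"delta_pos":[0.01,-0.2,0],"yaw":0},{"delta_pos":[0,0,0],"yaw":0}]'
```

```text
clock: 4.37
eef_pos: [610.1, -136.9, 77.6]
tool_rot: [-3.131, 0.0, 0.058]
force: [-4.1, 22.2, 14.0]
width: 13.1
gripper_force: 61.5
clock: 4.62
eef_pos: [610.0, -136.8, 77.6]
tool_rot: [-3.127, 0.001, 0.061]
force: [-4.8, 23.4, 15.2]
width: 13.3
gripper_force: 64.0
```

```bash
python3 -m handwheel '[{"delta_pos":[0,0.4,0],"yaw":0},{"delta_pos":[0,0,0],"yaw":0},{"delta_pos":[0,0,0],"yaw":0},{"delta_pos":[0,0,0],"yaw":0},{"delta_pos":[0,0,2],"yaw":0},{"delta_pos":[0,0,3],"yaw":0},{"delta_pos":[0,0,3],"yaw":0},{"delta_pos":[0,0,2],"yaw":0}]' 1
python3 -m handwheel '[{"delta_pos":[-3,0.9,0],"yaw":-0.1},{"delta_pos":[-3,0.9,0],"yaw":-0.1},{"delta_pos":[-3,0.9,0],"yaw":-0.1},{"delta_pos":[-3,0.9,0],"yaw":-0.1},{"delta_pos":[-2,0.9,0],"yaw":-0.1},{"delta_pos":[-2,0.4,0],"yaw":0}]'
python3 - <<'E'
from h import *
p=get_image("top"); W=cloud(p); save(p,"top2.png")
for o in objs(p,W): print(o)
print(carriage(p,W)); s=status.read_state(); print(s["eef_pos"],s["tool_rot"])
E
```

```text
clock: 5.28
eef_pos: [610.5, -147.7, 178.8]
tool_rot: [3.14, -0.002, 0.052]
force: [0.3, -0.2, 0.1]
width: 85.1
gripper_force: 0.0
clock: 5.78
eef_pos: [448.1, -96.8, 176.4]
tool_rot: [3.141, 0.0, -0.451]
force: [0.1, -0.0, -0.7]
width: 85.4
gripper_force: 0.0
('brick', 547.6, 179.3, 89.8, 177, 23, 19)
('brick', 553.4, -7.0, 93.1, 182, 22, 29)
('decoy', 481.6, 405.6, 34.3, 110, 38, 30)
('lamp', 451.3, -379.9, 19.5, 110, 39, 31)
('lamp', 439.9, 77.0, 26.5, 110, 38, 31)
('brick', 407.6, 230.7, 3.4, 91, 51, 28)
('brick', 412.3, -252.1, 167.4, 90, 31, 29)
('decoy', 317.7, 425.8, 18.9, 110, 39, 30)
('decoy', 277.0, -255.9, 128.8, 93, 39, 31)
('decoy', 241.3, 241.8, 112.3, 111, 37, 31)
{'handle': array([ 609.6, -137.3,  113. ]), 'nh': 83, 'rim': array([611.3, -93.3, 144.9, 368.5,   3.1])}
[443.16547168 -96.16470137 176.03471483] [ 3.13982875  0.00649006 -0.4486386 ]
```

View pics/top2.png

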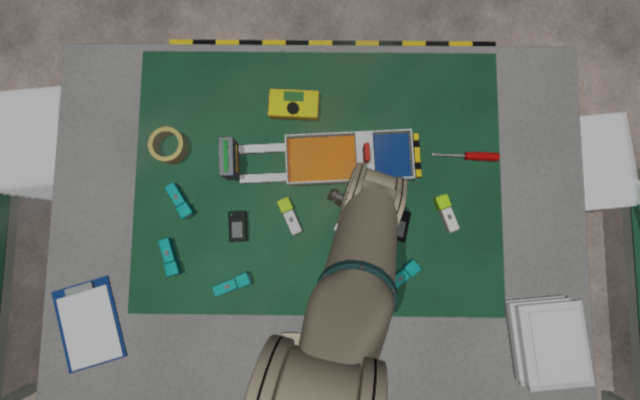

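The picture shows the carriage against the stop at (414,153), with the handle at (366,152). Next I pick the middle lamp at (444,-85).

```bash
python3 -m handwheel '[{"delta_pos":[0.1,0.6,-2],"yaw":0.01},{"delta_pos":[0,0.5,-3],"yaw":0},{"delta_pos":[0,0,-3],"yaw":0},{"delta_pos":[0,0,-3],"yaw":0},{"delta_pos":[0,0,-3],"yaw":0},{"delta_pos":[0,0,-2.2],"yaw":0},{"delta_pos":[0,0,-0.9],"yaw":0},{"delta_pos":[0,0,0],"yaw":0}]'
python3 -m handwheel '[{"delta_pos":[0,0,0],"yaw":0},{"delta_pos":[0,0,0],"yaw":0},{"delta_pos":[0,0,0],"yaw":0},{"delta_pos":[0,0,0],"yaw":0},{"delta_pos":[0,0,0],"yaw":0}]' -1
python3 -m handwheel '[{"delta_pos":[0,0,1],"yaw":0},{"delta_pos":[0,0,3],"yaw":0},{"delta_pos":[0,0,3],"yaw":0},{"delta_pos":[0,0,3],"yaw":0},{"delta_pos":[0,0,3],"yaw":0},{"delta_pos":[0,0,0],"yaw":0}]'
```

```text
clock: 6.5
eef_pos: [448.6, -85.1, 15.9]
tool_rot: [-3.141, 0.009, -0.439]
force: [-0.0, 0.5, -0.3]
width: 85.3
gripper_force: 0.0
clock: 6.92
eef_pos: [450.0, -84.6, 18.9]
tool_rot: [-3.138, 0.004, -0.437]
force: [-1.3, -0.3, 9.3]
width: 34.4
gripper_force: 58.8
clock: 7.42
eef_pos: [452.0, -85.1, 152.3]
tool_rot: [-3.136, -0.002, -0.437]
force: [1.1, 0.3, -2.9]
width: 34.0
gripper_force: 60.1
```

```bash
python3 -m handwheel '[{"delta_pos":[2.3,0.1,0],"yaw":0.07},{"delta_pos":[2.3,0.1,0],"yaw":0.07},{"delta_pos":[2.3,0.1,0],"yaw":0.07},{"delta_pos":[2.3,0.1,0],"yaw":0.07},{"delta_pos":[2.3,0.2,0],"yaw":0.07},{"delta_pos":[2.3,0.2,0],"yaw":0.07},{"delta_pos":[2.3,0.2,0],"yaw":0.07},{"delta_pos":[0,0,0],"yaw":0},{"delta_pos":[0,0,0],"yaw":0}]'
python3 - <<'E'
from h import *
p=get_image("scene"); s=status.read_state(); print(s["eef_pos"],s["tool_rot"],s["width"])
cv2.imwrite("pics/s2.png",cv2.resize(p["color"][150:290,220:420,::-1],(800,560),interpolation=cv2.INTER_CUBIC))
E
```

```text
clock: 8.17
eef_pos: [610.4, -73.9, 146.6]
tool_rot: [-3.138, 0.007, 0.054]
force: [-0.8, -0.8, -2.9]
width: 33.7
gripper_force: 60.1
[609.14377949 -74.169891   146.63908246] [-3.13840821  0.00886951  0.05259319] 33.978519414992206
```

View pics/s2.png

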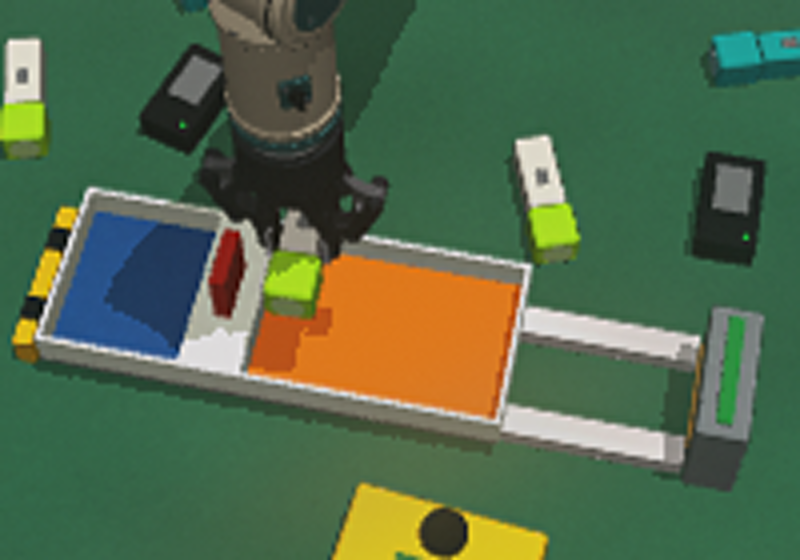

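The lamp is held level above the orange bay near (295,285) in the crop. Lowering it.

```bash
python3 -m handwheel '[{"delta_pos":[0.4,0,-2],"yaw":0},{"delta_pos":[0.1,0,-2.5],"yaw":0},{"delta_pos":[0,0,-2.5],"yaw":0},{"delta_pos":[0,0,-1.5],"yaw":0},{"delta_pos":[0,0,-0.7],"yaw":0},{"delta_pos":[0,0,0],"yaw":0},{"delta_pos":[0,0,0],"yaw":0}]'
```

```text
clock: 8.8
eef_pos: [614.9, -74.5, 56.0]
tool_rot: [-3.139, 0.007, 0.053]
force: [0.3, 0.7, -2.0]
width: 34.2
gripper_force: 60.1
```

```bash
python3 -m handwheel '[{"delta_pos":[0,0,-0.5],"yaw":0},{"delta_pos":[0,0,-0.2],"yaw":0},{"delta_pos":[0,0,0],"yaw":0}]'
python3 -m handwheel '[{"delta_pos":[0,0,0],"yaw":0},{"delta_pos":[0,0,0],"yaw":0},{"delta_pos":[0,0,0],"yaw":0},{"delta_pos":[0,0,1],"yaw":0},{"delta_pos":[0,0,2.5],"yaw":0},{"delta_pos":[0,0,3],"yaw":0},{"delta_pos":[0,0,3],"yaw":0},{"delta_pos":[0,0,0],"yaw":0}]' 0.1
```

```text
clock: 9.05
eef_pos: [615.9, -74.1, 49.3]
tool_rot: [-3.139, 0.005, 0.053]
force: [1.5, -0.4, -2.0]
width: 34.1
gripper_force: 60.3
clock: 9.72
eef_pos: [619.7, -76.1, 150.9]
tool_rot: [3.141, -0.006, 0.052]
force: [1.5, -0.8, 0.3]
width: 46.9
gripper_force: 0.0
```

```bash
python3 -m handwheel '[{"delta_pos":[-2.25,1.9,0],"yaw":0.052},{"delta_pos":[-2.25,1.9,0],"yaw":0.052},{"delta_pos":[-2.25,1.9,0],"yaw":0.052},{"delta_pos":[-2.25,1.9,0],"yaw":0.052},{"delta_pos":[-2.25,1.9,0],"yaw":0.052},{"delta_pos":[-2.25,1.9,0],"yaw":0.052},{"delta_pos":[-2.25,1.9,0],"yaw":0.052},{"delta_pos":[-2.25,1.9,0],"yaw":0.052},{"delta_pos":[0,0,0],"yaw":0},{"delta_pos":[0,0,0],"yaw":0}]' 1
python3 - <<'E'
from h import *
p=get_image("top"); W=cloud(p); s=status.read_state()
for o in objs(p,W): print(o)
print(carriage(p,W)); print(s["eef_pos"],s["tool_rot"])
p=get_image("scene"); W=cloud(p)
for o in objs(p,W): print(o)
E
```

```text
clock: 10.55
eef_pos: [435.0, 78.6, 144.5]
tool_rot: [-3.139, 0.005, 0.471]
force: [0.4, -0.1, 0.7]
width: 85.6
gripper_force: 0.0
('brick', 547.8, 180.6, 89.7, 173, 23, 19)
('brick', 549.7, -16.5, 90.0, 201, 21, 29)
('brick', 540.2, -107.9, 93.2, 343, 1, 38)
('decoy', 481.3, 405.7, 34.3, 110, 39, 30)
('lamp', 451.4, -380.0, 19.9, 110, 38, 31)
('brick', 414.7, -241.3, 167.1, 91, 51, 29)
('decoy', 317.6, 426.7, 18.2, 111, 40, 30)
('decoy', 270.0, -249.8, 131.0, 111, 38, 31)
{'handle': array([ 609.4, -137.3,  112.8]), 'nh': 83, 'rim': array([611. , -93.3, 144.4, 368.4,   3.2])}
[436.35802378  77.731018   144.50851665] [-3.13998908  0.00405878  0.46928723]
('decoy', 272.7, -247.3, 128.3, 111, 42, 31)
('decoy', 244.2, 242.1, 111.4, 113, 40, 31)
('lamp', 452.6, -379.7, 21.2, 115, 37, 32)
('brick', 415.6, -240.2, 169.0, 93, 53, 29)
('decoy', 318.5, 427.0, 20.8, 114, 38, 31)
('lamp', 440.5, 77.9, 26.1, 111, 38, 32)
('brick', 407.6, 230.4, 4.8, 96, 51, 29)
('brick', 554.2, -225.0, 92.2, 106, 15, 34)
('brick', 547.6, -18.0, 92.0, 200, 28, 32)
('decoy', 482.5, 406.8, 35.2, 111, 40, 31)
('brick', 547.0, 158.7, 89.8, 142, 25, 20)
```

```bash
python3 -m handwheel '[{"delta_pos":[-0.2,0,-2],"yaw":0},{"delta_pos":[0,0,-2.8],"yaw":0},{"delta_pos":[0,0,-2.8],"yaw":0},{"delta_pos":[0,0,-2.8],"yaw":0},{"delta_pos":[0,0,-2],"yaw":0},{"delta_pos":[0,0,-1.2],"yaw":0},{"delta_pos":[0,0,-0.3],"yaw":0},{"delta_pos":[0,0,0],"yaw":0}]'
```

```text
clock: 11.32
eef_pos: [432.2, 77.3, 16.2]
tool_rot: [-3.135, 0.012, 0.466]
force: [-0.1, -0.3, 0.3]
width: 85.1
gripper_force: 0.0
```

```bash
python3 -m handwheel '[{"delta_pos":[0.4,0,-0.6],"yaw":0},{"delta_pos":[0,0,0],"yaw":0}]'
python3 -m handwheel '[{"delta_pos":[0,0,0],"yaw":0},{"delta_pos":[0,0,0],"yaw":0},{"delta_pos":[0,0,0],"yaw":0},{"delta_pos":[0,0,0],"yaw":0},{"delta_pos":[0,0,0],"yaw":0}]' -1
python3 -m handwheel '[{"delta_pos":[0,0,1],"yaw":0},{"delta_pos":[0,0,3],"yaw":0},{"delta_pos":[0,0,3],"yaw":0},{"delta_pos":[0,0,3],"yaw":0},{"delta_pos":[0,0,3],"yaw":0},{"delta_pos":[0,0,0],"yaw":0},{"delta_pos":[0,0,0],"yaw":0}]'
```

```text
clock: 11.48
eef_pos: [437.0, 77.9, 11.0]
tool_rot: [-3.135, 0.01, 0.467]
force: [-0.6, -0.3, -0.0]
width: 85.5
gripper_force: 0.0
clock: 11.9
eef_pos: [435.4, 78.6, 12.0]
tool_rot: [-3.134, 0.011, 0.468]
force: [-0.5, -0.2, 3.0]
width: 31.0
gripper_force: 58.4
clock: 12.48
eef_pos: [435.8, 79.3, 142.4]
tool_rot: [-3.134, 0.008, 0.47]
force: [0.2, 0.6, -2.2]
width: 30.7
gripper_force: 59.5
```

```bash
python3 -m handwheel '[{"delta_pos":[2.35,-0.44,0.1],"yaw":-0.06},{"delta_pos":[2.35,-0.44,0],"yaw":-0.06},{"delta_pos":[2.35,-0.44,0],"yaw":-0.06},{"delta_pos":[2.35,-0.44,0],"yaw":-0.06},{"delta_pos":[2.35,-0.44,0],"yaw":-0.06},{"delta_pos":[2.35,-0.44,0],"yaw":-0.06},{"delta_pos":[2.35,-0.44,0],"yaw":-0.06},{"delta_pos":[0,0,0],"yaw":0},{"delta_pos":[0,0,0],"yaw":0}]'
```

```text
clock: 13.23
eef_pos: [599.0, 47.3, 139.9]
tool_rot: [-3.134, 0.015, 0.049]
force: [-2.3, -0.7, -2.3]
width: 30.9
gripper_force: 59.5
```

Target TCP z is about 43.

```bash
python3 -m handwheel '[{"delta_pos":[0,0.1,-2],"yaw":0},{"delta_pos":[0,0,-2.5],"yaw":0},{"delta_pos":[0,0,-2.5],"yaw":0},{"delta_pos":[0,0,-1.5],"yaw":0},{"delta_pos":[0,0,-0.7],"yaw":0},{"delta_pos":[0,0,-0.3],"yaw":0},{"delta_pos":[0,0,0],"yaw":0},{"delta_pos":[0,0,0],"yaw":0}]'
```

```text
clock: 13.9
eef_pos: [599.9, 48.8, 48.0]
tool_rot: [-3.133, 0.011, 0.049]
force: [0.6, -0.5, -1.5]
width: 30.4
gripper_force: 59.5
```

```bash
python3 -m handwheel '[{"delta_pos":[0,0,-0.4],"yaw":0},{"delta_pos":[0,0,-0.1],"yaw":0},{"delta_pos":[0,0,0],"yaw":0}]'
python3 -m handwheel '[{"delta_pos":[0,0,0],"yaw":0},{"delta_pos":[0,0,0],"yaw":0},{"delta_pos":[0,0,0],"yaw":0},{"delta_pos":[0,0,1],"yaw":0},{"delta_pos":[0,0,2.5],"yaw":0},{"delta_pos":[0,0,3],"yaw":0},{"delta_pos":[0,0,3.5],"yaw":0},{"delta_pos":[0,0,1],"yaw":0}]' 0.05
python3 -m handwheel '[{"delta_pos":[-1.1,-3,0],"yaw":0.03},{"delta_pos":[-1.1,-3,0],"yaw":0.03},{"delta_pos":[-1.1,-3,0],"yaw":0.03},{"delta_pos":[-1.1,-3,0],"yaw":0.03},{"delta_pos":[-1.1,-3,0],"yaw":0.03},{"delta_pos":[-1.1,-3,0],"yaw":0.03},{"delta_pos":[-1.1,-3,0],"yaw":0.03},{"delta_pos":[-1.1,-3,0],"yaw":0.03},{"delta_pos":[-1.1,-3,0],"yaw":0.03},{"delta_pos":[-1.1,-3,0],"yaw":0.03}]' 1
python3 -m handwheel '[{"delta_pos":[-1,-3,0],"yaw":0},{"delta_pos":[-1,-3,0],"yaw":0},{"delta_pos":[-1,-3,0],"yaw":0},{"delta_pos":[-0.9,-3,0],"yaw":0},{"delta_pos":[0,0,0],"yaw":0},{"delta_pos":[0,0,0],"yaw":0}]'
python3 - <<'E'
from h import *
p=get_image("top"); W=cloud(p); s=status.read_state(); save(p,"top3.png")
for o in objs(p,W): print(o)
print(carriage(p,W)); print(s["eef_pos"],s["tool_rot"])
p=get_image("scene"); W=cloud(p)
for o in objs(p,W): print(o)
E
```

```text
clock: 14.15
eef_pos: [599.8, 49.1, 42.6]
tool_rot: [-3.133, 0.011, 0.049]
force: [0.1, -0.4, -1.5]
width: 31.4
gripper_force: 59.5
clock: 14.82
eef_pos: [602.4, 47.9, 157.9]
tool_rot: [-3.134, 0.004, 0.048]
force: [1.8, -1.0, 1.1]
width: 44.8
gripper_force: 0.0
clock: 15.65
eef_pos: [489.0, -252.6, 152.9]
tool_rot: [-3.134, 0.011, 0.35]
force: [0.6, -0.3, 0.3]
width: 85.1
gripper_force: 0.0
clock: 16.15
eef_pos: [449.1, -373.6, 153.0]
tool_rot: [-3.135, 0.012, 0.344]
force: [0.9, -0.4, -0.1]
width: 85.2
gripper_force: 0.0
('brick', 547.3, 178.0, 90.0, 174, 23, 19)
('brick', 553.4, -16.3, 92.7, 201, 22, 29)
('decoy', 481.3, 406.0, 34.6, 110, 39, 30)
('lamp', 479.3, -370.1, 21.2, 52, 39, 32)
('brick', 407.5, 230.5, 3.5, 91, 51, 28)
('decoy', 317.7, 426.2, 18.2, 110, 39, 30)
('decoy', 240.7, 242.3, 112.9, 112, 37, 31)
{'handle': array([ 609.7, -137.4,  112.2]), 'nh': 83, 'rim': array([611. , -93.4, 144.5, 368.6,   3. ])}
[ 450.25291144 -371.40052045  152.59715498] [-3.13317385  0.01126376  0.34714585]
('decoy', 271.2, -248.3, 132.5, 112, 43, 30)
('decoy', 240.5, 240.3, 115.4, 110, 44, 30)
('lamp', 453.2, -379.7, 20.7, 111, 38, 32)
('brick', 416.0, -240.4, 166.7, 93, 53, 29)
('decoy', 316.9, 427.1, 20.0, 112, 40, 31)
('brick', 409.0, 230.6, 3.6, 98, 50, 29)
('brick', 552.5, -224.2, 90.5, 107, 15, 34)
('brick', 545.5, -17.5, 90.6, 199, 29, 33)
('decoy', 483.8, 404.3, 32.7, 113, 40, 30)
('brick', 547.3, 158.3, 90.0, 143, 25, 20)
```

View pics/top3.png

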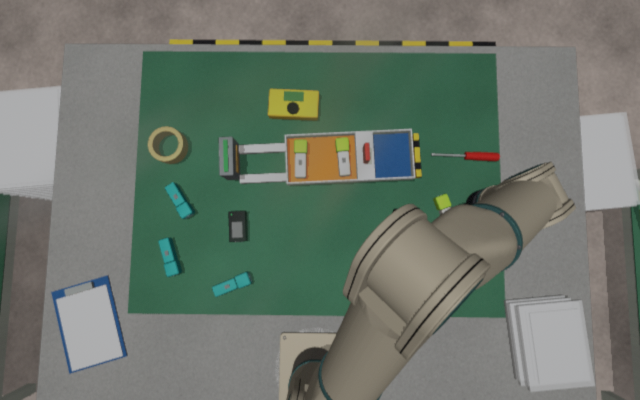

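Two lamps lie flat in the bay at (300,158) and (343,157). Third lamp next.

```bash
python3 -m handwheel '[{"delta_pos":[0,-0.6,-2],"yaw":0.01},{"delta_pos":[0,-0.4,-2.8],"yaw":0},{"delta_pos":[0,0,-2.8],"yaw":0},{"delta_pos":[0,0,-2.8],"yaw":0},{"delta_pos":[0,0,-2.2],"yaw":0},{"delta_pos":[0,0,-1.2],"yaw":0},{"delta_pos":[0,0,-0.8],"yaw":0},{"delta_pos":[0,0,0],"yaw":0},{"delta_pos":[0,0,0],"yaw":0}]'
```

```text
clock: 17.0
eef_pos: [451.3, -381.1, 7.0]
tool_rot: [-3.134, 0.011, 0.36]
force: [-0.5, -0.8, -0.7]
width: 85.7
gripper_force: 0.0
```

```bash
python3 -m handwheel '[{"delta_pos":[0,0,0],"yaw":0},{"delta_pos":[0,0,0],"yaw":0},{"delta_pos":[0,0,0],"yaw":0},{"delta_pos":[0,0,0],"yaw":0},{"delta_pos":[0,0,0],"yaw":0}]' -1
python3 -m handwheel '[{"delta_pos":[0,0,1],"yaw":0},{"delta_pos":[0,0,3],"yaw":0},{"delta_pos":[0,0,3],"yaw":0},{"delta_pos":[0,0,3],"yaw":0},{"delta_pos":[0,0,3],"yaw":0},{"delta_pos":[0,0,2],"yaw":0},{"delta_pos":[0,0,0],"yaw":0}]'
```

```text
clock: 17.42
eef_pos: [451.0, -381.3, 7.2]
tool_rot: [-3.134, 0.011, 0.359]
force: [-0.5, 0.1, -1.3]
width: 31.1
gripper_force: 59.8
clock: 18.0
eef_pos: [452.3, -383.4, 161.4]
tool_rot: [-3.141, 0.008, 0.358]
force: [0.4, -0.6, -1.2]
width: 31.0
gripper_force: 59.9
```

```bash
python3 -m handwheel '[{"delta_pos":[1.28,3.08,0],"yaw":-0.03},{"delta_pos":[1.28,3.08,0],"yaw":-0.03},{"delta_pos":[1.28,3.08,0],"yaw":-0.03},{"delta_pos":[1.28,3.08,0],"yaw":-0.03},{"delta_pos":[1.28,3.08,0],"yaw":-0.03},{"delta_pos":[1.28,3.08,0],"yaw":-0.03},{"delta_pos":[1.28,3.08,0],"yaw":-0.03},{"delta_pos":[1.28,3.08,0],"yaw":-0.03},{"delta_pos":[1.28,3.08,0],"yaw":-0.03},{"delta_pos":[1.28,3.08,0],"yaw":-0.03}]'
python3 -m handwheel '[{"delta_pos":[1.28,3.08,0],"yaw":0},{"delta_pos":[1.28,3.08,0],"yaw":0},{"delta_pos":[0,0,0],"yaw":0},{"delta_pos":[0,0,0],"yaw":0}]'
```

```text
clock: 18.83
eef_pos: [578.4, -71.2, 155.9]
tool_rot: [-3.133, 0.013, 0.057]
force: [-0.2, -0.3, -1.0]
width: 31.3
gripper_force: 59.9
clock: 19.17
eef_pos: [604.2, -8.3, 155.2]
tool_rot: [-3.132, 0.013, 0.064]
force: [-0.5, -0.3, -0.3]
width: 31.1
gripper_force: 60.0
```

```bash
python3 -m handwheel '[{"delta_pos":[0,-0.4,-2],"yaw":-0.01},{"delta_pos":[0,-0.1,-2.8],"yaw":0},{"delta_pos":[0,0,-2.8],"yaw":0},{"delta_pos":[0,0,-2],"yaw":0},{"delta_pos":[0,0,-1.2],"yaw":0},{"delta_pos":[0,0,-0.4],"yaw":0},{"delta_pos":[0,0,0],"yaw":0},{"delta_pos":[0,0,0],"yaw":0}]'
```

```text
clock: 19.83
eef_pos: [604.8, -17.4, 45.2]
tool_rot: [-3.134, 0.01, 0.048]
force: [0.5, -0.3, -1.1]
width: 30.7
gripper_force: 60.0
```

```bash
python3 -m handwheel '[{"delta_pos":[0,0.3,-0.5],"yaw":0},{"delta_pos":[0,0,-0.1],"yaw":0},{"delta_pos":[0,0,0],"yaw":0}]'
python3 -m handwheel '[{"delta_pos":[0,0,0],"yaw":0},{"delta_pos":[0,0,0],"yaw":0},{"delta_pos":[0,0,0],"yaw":0},{"delta_pos":[0,0,1],"yaw":0},{"delta_pos":[0,0,2.5],"yaw":0},{"delta_pos":[0,0,3],"yaw":0},{"delta_pos":[0,0,3.5],"yaw":0},{"delta_pos":[0,0,1.5],"yaw":0}]' 0.03
python3 -m handwheel '[{"delta_pos":[-2.1,-2.5,0],"yaw":-0.031},{"delta_pos":[-2.1,-2.5,0],"yaw":-0.031},{"delta_pos":[-2.1,-2.5,0],"yaw":-0.031},{"delta_pos":[-2.1,-2.5,0],"yaw":-0.031},{"delta_pos":[-2.1,-2.5,0],"yaw":-0.031},{"delta_pos":[-2.1,-2.5,0],"yaw":-0.031},{"delta_pos":[-2.1,-2.5,0],"yaw":-0.031},{"delta_pos":[-2.1,-2.5,0],"yaw":-0.031},{"delta_pos":[-2.1,-2.5,0],"yaw":-0.031},{"delta_pos":[0,0,0],"yaw":0}]' 1
python3 - <<'E'
from h import *
s=status.read_state(); print(s["eef_pos"],s["tool_rot"],s["qpos"])
p=get_image("scene"); W=cloud(p)
for o in objs(p,W): print(o)
cv2.imwrite("pics/s3.png",cv2.resize(p["color"][150:290,220:420,::-1],(800,560),interpolation=cv2.INTER_CUBIC))
E
```

```text
clock: 20.08
eef_pos: [604.5, -12.8, 38.7]
tool_rot: [-3.133, 0.011, 0.05]
force: [0.4, 0.9, -1.8]
width: 31.0
gripper_force: 60.0
clock: 20.75
eef_pos: [606.2, -14.7, 158.2]
tool_rot: [-3.135, 0.006, 0.048]
force: [0.3, -0.6, -0.6]
width: 43.9
gripper_force: 0.0
clock: 21.58
eef_pos: [410.7, -244.5, 155.0]
tool_rot: [-3.138, 0.011, -0.242]
force: [-0.2, -0.1, 0.2]
width: 85.2
gripper_force: 0.0
[ 410.7320975  -244.53283877  155.04623586] [-3.13778657  0.0105237  -0.24163102] [-0.03527558  0.63736475  0.78803084  2.06805561 -0.68515343  0.72854041
 -0.61541355]
('decoy', 242.0, 241.1, 110.3, 110, 43, 30)
('brick', 416.5, -241.3, 166.9, 95, 53, 29)
('decoy', 319.4, 427.2, 20.6, 113, 38, 31)
('brick', 408.3, 230.7, 3.2, 94, 50, 29)
('brick', 553.2, -224.4, 91.4, 106, 16, 34)
('brick', 545.5, -17.7, 90.3, 199, 29, 33)
('decoy', 483.2, 403.8, 30.7, 112, 39, 31)
('brick', 549.1, 158.6, 91.4, 142, 24, 20)
```

View pics/s3.png

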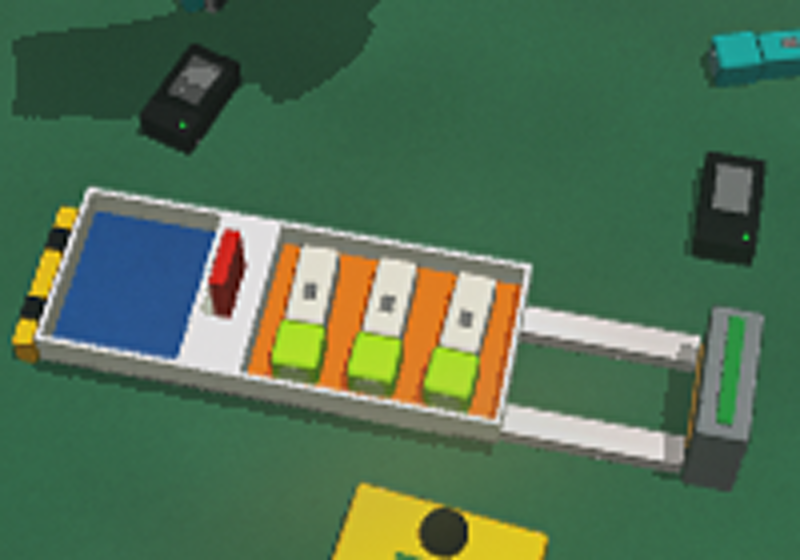

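All three lamps lie flat in the orange bay. Now the first brick at (415,-241).

```bash
python3 -m handwheel '[{"delta_pos":[0.4,0.3,-2],"yaw":0.01},{"delta_pos":[0,0,-2.8],"yaw":0},{"delta_pos":[0,0,-2.8],"yaw":0},{"delta_pos":[0,0,-2.8],"yaw":0},{"delta_pos":[0,0,-2.2],"yaw":0},{"delta_pos":[0,0,-1.3],"yaw":0},{"delta_pos":[0,0,-0.7],"yaw":0},{"delta_pos":[0,0,0],"yaw":0},{"delta_pos":[0,0,0],"yaw":0}]'
```

```text
clock: 22.38
eef_pos: [419.9, -235.4, 7.8]
tool_rot: [-3.133, 0.011, -0.22]
force: [-1.0, 0.1, 0.1]
width: 85.3
gripper_force: 0.0
```

```bash
python3 -m handwheel '[{"delta_pos":[-0.4,-0.5,0],"yaw":0},{"delta_pos":[0,0,0],"yaw":0}]'
python3 -m handwheel '[{"delta_pos":[0,0,0],"yaw":0},{"delta_pos":[0,0,0],"yaw":0},{"delta_pos":[0,0,0],"yaw":0},{"delta_pos":[0,0,0],"yaw":0},{"delta_pos":[0,0,0],"yaw":0}]' -1
python3 -m handwheel '[{"delta_pos":[0,0,1],"yaw":0},{"delta_pos":[0,0,3],"yaw":0},{"delta_pos":[0,0,3],"yaw":0},{"delta_pos":[0,0,3],"yaw":0},{"delta_pos":[0,0,3],"yaw":0},{"delta_pos":[0,0,2],"yaw":0},{"delta_pos":[0,0,0],"yaw":0}]'
```

```text
clock: 22.55
eef_pos: [415.2, -242.0, 8.4]
tool_rot: [-3.135, 0.01, -0.221]
force: [0.2, 0.5, 0.2]
width: 85.1
gripper_force: 0.0
clock: 22.97
eef_pos: [415.6, -240.6, 8.0]
tool_rot: [-3.133, 0.01, -0.22]
force: [-1.1, 0.6, 6.4]
width: 49.2
gripper_force: 62.8
clock: 23.55
eef_pos: [417.0, -241.7, 160.6]
tool_rot: [-3.135, 0.006, -0.22]
force: [1.0, -0.1, -3.3]
width: 49.0
gripper_force: 63.3
```

```bash
python3 -m handwheel '[{"delta_pos":[1.86,0.2,0],"yaw":-0.108},{"delta_pos":[1.86,0.2,0],"yaw":-0.108},{"delta_pos":[1.86,0.2,0],"yaw":-0.108},{"delta_pos":[1.86,0.2,0],"yaw":-0.108},{"delta_pos":[1.86,0.2,0],"yaw":-0.108},{"delta_pos":[1.86,0.2,0],"yaw":-0.108},{"delta_pos":[1.86,0.2,0],"yaw":-0.108},{"delta_pos":[1.86,0.2,0],"yaw":-0.108},{"delta_pos":[1.86,0.2,0],"yaw":-0.108},{"delta_pos":[1.86,0.2,0],"yaw":-0.108}]'
python3 -m handwheel '[{"delta_pos":[1.86,0.2,0],"yaw":-0.108},{"delta_pos":[1.86,0.2,0],"yaw":-0.108},{"delta_pos":[0,0,0],"yaw":0},{"delta_pos":[0,0,0],"yaw":0}]'; python3 -c "
from h import *;print(status.read_state()['qpos'])"
```

```text
clock: 24.38
eef_pos: [601.5, -219.4, 155.3]
tool_rot: [-3.135, 0.014, -1.305]
force: [0.4, -1.0, -1.7]
width: 49.0
gripper_force: 63.2
clock: 24.72
eef_pos: [638.2, -215.6, 155.0]
tool_rot: [-3.136, 0.013, -1.513]
force: [-0.4, -0.1, -2.3]
width: 48.6
gripper_force: 63.3
[-0.22691976  1.0076224   1.08997608  1.53471108 -0.95121473  1.19892186
 -2.03945218]
```

```bash
python3 -m handwheel '[{"delta_pos":[0.1,0,-2],"yaw":0},{"delta_pos":[0,0,-2.5],"yaw":0},{"delta_pos":[0,0,-1.5],"yaw":0},{"delta_pos":[0,0,0],"yaw":0}]'; python3 -c "
from h import *;print(status.read_state()['qpos'])"
```

```text
clock: 25.05
eef_pos: [636.4, -214.8, 93.0]
tool_rot: [-3.14, 0.016, -1.517]
force: [-0.5, 1.1, -2.9]
width: 48.8
gripper_force: 63.2
[-0.20777932  1.0696183   1.02704062  1.57497128 -1.01249206  1.11159407
 -1.99915521]
```

```bash
python3 -m handwheel '[{"delta_pos":[0.3,-0.2,-1.5],"yaw":0},{"delta_pos":[0,0,-1.5],"yaw":0},{"delta_pos":[0,0,-1.3],"yaw":0},{"delta_pos":[0,0,-0.5],"yaw":0},{"delta_pos":[0,0,0],"yaw":0},{"delta_pos":[0,0,0],"yaw":0}]'; python3 -c "
from h import *;print(status.read_state()['qpos'])"
```

```text
clock: 25.55
eef_pos: [642.6, -218.9, 49.7]
tool_rot: [-3.133, 0.011, -1.516]
force: [0.2, -0.2, -1.5]
width: 49.1
gripper_force: 63.3
[-0.1803476   1.10979505  0.96073405  1.57782332 -1.0438312   1.03513894
 -1.98367095]
```

```bash
python3 -m handwheel '[{"delta_pos":[-0.2,0.1,-0.6],"yaw":0},{"delta_pos":[0,0,-0.4],"yaw":0},{"delta_pos":[0,0,0],"yaw":0}]'
python3 -m handwheel '[{"delta_pos":[0,0,0],"yaw":0},{"delta_pos":[0,0,0],"yaw":0},{"delta_pos":[0,0,0],"yaw":0}]' 0.27
python3 -m handwheel '[{"delta_pos":[0,0,1],"yaw":0},{"delta_pos":[0,0,2.5],"yaw":0},{"delta_pos":[0,0,2],"yaw":0},{"delta_pos":[0,0,0],"yaw":0},{"delta_pos":[0,0,0],"yaw":0}]'
```

```text
clock: 25.8
eef_pos: [640.1, -217.0, 38.7]
tool_rot: [-3.134, 0.012, -1.516]
force: [0.4, 0.9, -2.8]
width: 48.5
gripper_force: 63.3
clock: 26.05
eef_pos: [640.9, -217.8, 40.0]
tool_rot: [-3.132, 0.011, -1.516]
force: [-0.5, 0.0, -0.3]
width: 54.3
gripper_force: 0.0
clock: 26.47
eef_pos: [641.4, -218.2, 96.5]
tool_rot: [-3.13, 0.01, -1.516]
force: [-0.8, -0.2, -0.3]
width: 54.3
gripper_force: 0.0
```

```bash
python3 -m handwheel '[{"delta_pos":[-2.5,0,0],"yaw":0},{"delta_pos":[-2.5,0,0],"yaw":0},{"delta_pos":[0,0,0],"yaw":0},{"delta_pos":[0,0,-1.5],"yaw":0},{"delta_pos":[0,0,-1.5],"yaw":0},{"delta_pos":[0,0,-1.5],"yaw":0},{"delta_pos":[0,0,-0.6],"yaw":0},{"delta_pos":[0,0,0],"yaw":0},{"delta_pos":[0,0,0],"yaw":0}]' -1
```

```text
clock: 27.22
eef_pos: [590.6, -217.5, 42.7]
tool_rot: [-3.134, 0.012, -1.516]
force: [-0.2, 0.6, -0.0]
width: 0.0
gripper_force: 0.0
```

```bash
python3 -c "
from h import *
print(status.read_state()['qpos']);p=get_image('top');cv2.imwrite('pics/t4.png',cv2.resize(p['color'][110:210,260:440,::-1],(800,444),interpolation=2))"
```

```text
[-0.16851585  1.04890699  0.90014739  1.72919267 -1.04426032  0.92261811
 -1.89148894]
```

View pics/t4.png

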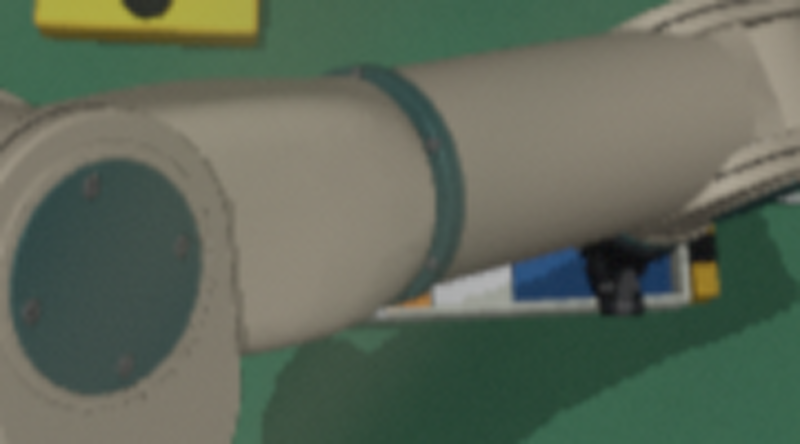

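The arm covers the tray and the shut fingers stand in the near part of the blue bay at (620,275). Pushing the brick to the far wall.

```bash
python3 -m handwheel '[{"delta_pos":[0.6,0,0],"yaw":0},{"delta_pos":[0.6,0,0],"yaw":0},{"delta_pos":[0.6,0.0,0],"yaw":0},{"delta_pos":[0.5,0.0,0],"yaw":0},{"delta_pos":[0.4,0,0],"yaw":0},{"delta_pos":[0,0,0],"yaw":0}]'
python3 -m handwheel '[{"delta_pos":[-0.5,0,0],"yaw":0},{"delta_pos":[0,0,2],"yaw":0},{"delta_pos":[0,0,3],"yaw":0},{"delta_pos":[0,0,3],"yaw":0},{"delta_pos":[0,0,3],"yaw":0},{"delta_pos":[-2,0,0.5],"yaw":0},{"delta_pos":[-3,0,0],"yaw":0},{"delta_pos":[-3,0,0],"yaw":0},{"delta_pos":[0,0,0],"yaw":0}]' 1
python3 - <<'E'
from h import *
p=get_image("scene"); W=cloud(p)
for o in objs(p,W): print(o)
m=(W[...,2]>50)&(W[...,2]<68)&(p["color"].max(2)<75)&(W[...,0]>540)&(W[...,0]<700)&(W[...,1]>-290)&(W[...,1]<-150)
X=W[m]; print(m.sum(), np.nanpercentile(X,[3,97],axis=0), cv2.minAreaRect(X[:,:2].astype(np.float32)))
print(status.read_state()["qpos"])
cv2.imwrite("pics/s4.png",cv2.resize(p["color"][150:290,220:420,::-1],(800,560),interpolation=cv2.INTER_CUBIC))
E
```

```text
clock: 27.77
eef_pos: [618.7, -217.5, 43.4]
tool_rot: [-3.132, 0.011, -1.515]
force: [0.4, 0.3, -0.6]
width: 0.0
gripper_force: 0.0
clock: 28.52
eef_pos: [526.1, -217.5, 158.6]
tool_rot: [-3.137, 0.014, -1.523]
force: [-0.4, 0.8, -0.2]
width: 85.5
gripper_force: 0.0
('decoy', 270.4, -248.9, 133.1, 108, 44, 30)
('decoy', 242.7, 241.4, 112.4, 111, 41, 31)
('decoy', 317.5, 425.5, 18.1, 115, 40, 31)
('brick', 408.1, 230.8, 3.5, 97, 50, 29)
('brick', 553.2, -224.6, 91.2, 106, 15, 33)
('brick', 548.7, -74.6, 90.6, 86, 22, 34)
('brick', 546.8, 27.5, 92.3, 108, 30, 33)
('decoy', 484.6, 404.7, 30.4, 111, 41, 31)
('brick', 547.0, 158.5, 90.0, 142, 26, 20)
269 [[ 634.62444932 -257.50252167   54.49181999]
 [ 681.69416496 -171.42741566   65.25539355]] ((658.2686767578125, -214.98629760742188), (51.313507080078125, 91.14922332763672), 1.806478500366211)
[-0.23134912  0.85085062  1.03290507  1.82940527 -0.88932692  1.00918915
 -1.90485934]
```

View pics/s4.png

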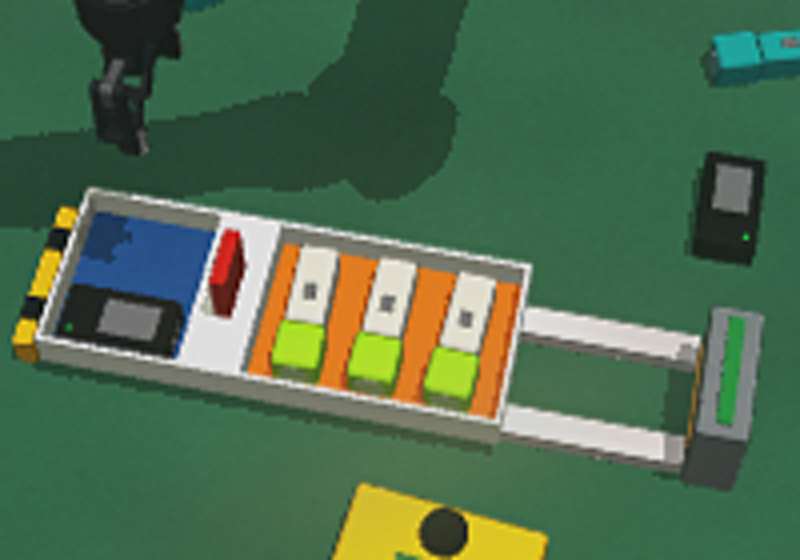

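The first brick is on the blue floor at the far wall (120,320). Going for the second brick at (408,231).

```bash
python3 -m handwheel '[{"delta_pos":[-0.4,2.8,0],"yaw":0.099},{"delta_pos":[-0.4,2.8,0],"yaw":0.099},{"delta_pos":[-0.4,2.8,0],"yaw":0.099},{"delta_pos":[-0.4,2.8,0],"yaw":0.099},{"delta_pos":[-0.4,2.8,0],"yaw":0.099},{"delta_pos":[-0.4,2.8,0],"yaw":0.099},{"delta_pos":[-0.4,2.8,0],"yaw":0.099},{"delta_pos":[-0.4,2.8,0],"yaw":0.099},{"delta_pos":[-0.4,2.8,0],"yaw":0.099},{"delta_pos":[-0.4,2.8,0],"yaw":0.099}]'
python3 -m handwheel '[{"delta_pos":[-1.2,2.8,0],"yaw":0.099},{"delta_pos":[-1.2,2.8,0],"yaw":0.099},{"delta_pos":[-1.2,2.8,0],"yaw":0.099},{"delta_pos":[-1.2,2.8,0],"yaw":0.099},{"delta_pos":[-1.2,2.8,0],"yaw":0.099},{"delta_pos":[-1.2,2.8,0],"yaw":0.099},{"delta_pos":[0,0,0],"yaw":0},{"delta_pos":[0,0,0],"yaw":0}]'
python3 - <<'E'
from h import *
p=get_image("scene"); W=cloud(p)
for o in objs(p,W): print(o)
s=status.read_state();print(s["eef_pos"],s["tool_rot"],s["qpos"])
E
```

```text
clock: 29.4
eef_pos: [493.1, 64.6, 158.4]
tool_rot: [-3.132, 0.011, -0.521]
force: [0.3, 0.5, 0.2]
width: 85.5
gripper_force: 0.0
clock: 30.07
eef_pos: [420.2, 233.1, 158.2]
tool_rot: [-3.132, 0.011, 0.072]
force: [0.6, -0.6, 0.1]
width: 85.5
gripper_force: 0.0
('decoy', 271.7, -248.2, 132.3, 111, 42, 30)
('decoy', 317.9, 425.0, 17.4, 113, 39, 31)
('brick', 409.4, 230.8, 3.7, 94, 50, 29)
('brick', 553.2, -223.9, 92.2, 107, 16, 33)
('brick', 545.2, -17.8, 90.0, 200, 29, 33)
('decoy', 480.8, 406.4, 35.5, 112, 41, 31)
('brick', 550.6, 158.7, 93.5, 142, 26, 19)
[420.92075123 231.38684841 158.40530667] [-3.13300431  0.01040607  0.06881655] [-1.02978705  0.60882809  0.72187724  2.06296287 -0.63859238  0.7100498
 -1.39069483]
```

```bash
python3 -m handwheel '[{"delta_pos":[-0.8,0,-2],"yaw":-0.01},{"delta_pos":[-0.4,0,-2.8],"yaw":0},{"delta_pos":[0,0,-2.8],"yaw":0},{"delta_pos":[0,0,-2.8],"yaw":0},{"delta_pos":[0,0,-2.3],"yaw":0},{"delta_pos":[0,0,-1.4],"yaw":0},{"delta_pos":[0,0,-0.8],"yaw":0},{"delta_pos":[0,0,0],"yaw":0},{"delta_pos":[0,0,0],"yaw":0}]'
```

```text
clock: 30.87
eef_pos: [409.3, 229.6, 9.5]
tool_rot: [-3.134, 0.011, 0.056]
force: [0.8, -0.5, -0.1]
width: 85.7
gripper_force: 0.0
```

```bash
python3 -m handwheel '[{"delta_pos":[0,0,0],"yaw":0},{"delta_pos":[0,0,0],"yaw":0},{"delta_pos":[0,0,0],"yaw":0},{"delta_pos":[0,0,0],"yaw":0},{"delta_pos":[0,0,0],"yaw":0}]' -1
python3 -m handwheel '[{"delta_pos":[0,0,1],"yaw":0},{"delta_pos":[0,0,3],"yaw":0},{"delta_pos":[0,0,3],"yaw":0},{"delta_pos":[0,0,3],"yaw":0},{"delta_pos":[0,0,3],"yaw":0},{"delta_pos":[0,0,2],"yaw":0},{"delta_pos":[0,0,0],"yaw":0}]'
```

```text
clock: 31.28
eef_pos: [409.0, 231.2, 10.5]
tool_rot: [-3.132, 0.01, 0.058]
force: [0.1, -0.3, 7.6]
width: 48.9
gripper_force: 62.4
clock: 31.87
eef_pos: [410.4, 231.5, 162.9]
tool_rot: [-3.13, 0.005, 0.058]
force: [1.1, -0.1, -2.0]
width: 48.5
gripper_force: 63.4
```

```bash
python3 -m handwheel '[{"delta_pos":[1.3,-2.8,0],"yaw":-0.098},{"delta_pos":[1.3,-2.8,0],"yaw":-0.098},{"delta_pos":[1.3,-2.8,0],"yaw":-0.098},{"delta_pos":[1.3,-2.8,0],"yaw":-0.098},{"delta_pos":[1.3,-2.8,0],"yaw":-0.098},{"delta_pos":[1.3,-2.8,0],"yaw":-0.098},{"delta_pos":[1,-2.8,0],"yaw":-0.098},{"delta_pos":[1,-2.8,0],"yaw":-0.098},{"delta_pos":[1,-2.8,0],"yaw":-0.098},{"delta_pos":[1,-2.8,0],"yaw":-0.098}]'
python3 -m handwheel '[{"delta_pos":[1,-2.8,0],"yaw":-0.098},{"delta_pos":[1,-2.8,0],"yaw":-0.098},{"delta_pos":[1,-2.8,0],"yaw":-0.098},{"delta_pos":[1,-2.8,0],"yaw":-0.098},{"delta_pos":[1,-2.8,0],"yaw":-0.098},{"delta_pos":[1,-2.8,0],"yaw":-0.098},{"delta_pos":[0,0,0],"yaw":0},{"delta_pos":[0,0,0],"yaw":0}]';python3 -c "
from h import *;print(status.read_state()['qpos'])"
```

```text
clock: 32.7
eef_pos: [526.1, -50.3, 158.3]
tool_rot: [-3.134, 0.013, -0.927]
force: [0.6, 0.2, -2.1]
width: 48.6
gripper_force: 63.3
clock: 33.37
eef_pos: [585.5, -219.2, 158.0]
tool_rot: [-3.135, 0.011, -1.512]
force: [-1.0, 0.4, -2.0]
width: 48.6
gripper_force: 63.4
[-0.22327494  0.91864769  1.03755327  1.68008722 -0.89743974  1.09176799
 -1.98187018]
```

```bash
python3 -m handwheel '[{"delta_pos":[0.6,0,-2],"yaw":0},{"delta_pos":[0,0,-2.5],"yaw":0},{"delta_pos":[0,0,-2],"yaw":0},{"delta_pos":[0,0,-1.2],"yaw":0},{"delta_pos":[0,0,0],"yaw":0},{"delta_pos":[0,0,0],"yaw":0}]'
```

```text
clock: 33.87
eef_pos: [592.2, -216.6, 82.0]
tool_rot: [-3.134, 0.012, -1.509]
force: [-0.4, -0.4, -1.2]
width: 48.8
gripper_force: 63.3
```

```bash
python3 -m handwheel '[{"delta_pos":[0,-0.2,-1.2],"yaw":-0.008},{"delta_pos":[0,0,-1],"yaw":0},{"delta_pos":[0,0,-1],"yaw":0},{"delta_pos":[0,0,-0.5],"yaw":0},{"delta_pos":[0,0,0],"yaw":0},{"delta_pos":[0,0,0],"yaw":0}]'
```

```text
clock: 34.37
eef_pos: [592.3, -219.5, 45.0]
tool_rot: [-3.134, 0.012, -1.518]
force: [-0.0, 0.0, -1.9]
width: 49.0
gripper_force: 63.4
```

```bash
python3 -m handwheel '[{"delta_pos":[0,0,-0.3],"yaw":0},{"delta_pos":[0,0,0],"yaw":0}]'
python3 -m handwheel '[{"delta_pos":[0,0,0],"yaw":0},{"delta_pos":[0,0,0],"yaw":0},{"delta_pos":[0,0,0],"yaw":0}]' 0.22
python3 -m handwheel '[{"delta_pos":[0,0,0.6],"yaw":0},{"delta_pos":[0,0,1],"yaw":0},{"delta_pos":[0,0,1.5],"yaw":0},{"delta_pos":[0,0,2],"yaw":0},{"delta_pos":[0,0,3],"yaw":0},{"delta_pos":[0,0,3],"yaw":0},{"delta_pos":[0,0,0],"yaw":0}]'
python3 -m handwheel '[{"delta_pos":[-3,0,0],"yaw":0.1},{"delta_pos":[-3,0,0],"yaw":0.1},{"delta_pos":[-3,0,0],"yaw":0.1},{"delta_pos":[-3,0,0],"yaw":0.1},{"delta_pos":[-3,0,0],"yaw":0.1},{"delta_pos":[0,0,0],"yaw":0}]' 1
python3 - <<'E'
from h import *
p=get_image("top"); W=cloud(p);print(carriage(p,W))
p=get_image("scene"); W=cloud(p)
cv2.imwrite("pics/s5.png",cv2.resize(p["color"][150:290,220:420,::-1],(800,560),interpolation=cv2.INTER_CUBIC))
E
```

```text
clock: 34.53
eef_pos: [592.6, -219.6, 42.3]
tool_rot: [-3.133, 0.011, -1.518]
force: [0.1, 0.6, -2.5]
width: 48.5
gripper_force: 63.4
clock: 34.78
eef_pos: [592.8, -219.8, 42.9]
tool_rot: [-3.133, 0.011, -1.518]
force: [-0.3, -0.2, -0.1]
width: 52.2
gripper_force: 0.0
clock: 35.37
eef_pos: [595.1, -222.6, 161.0]
tool_rot: [-3.124, 0.005, -1.519]
force: [1.0, -0.5, 0.8]
width: 52.0
gripper_force: 0.0
clock: 35.87
eef_pos: [436.2, -219.5, 154.7]
tool_rot: [-3.134, 0.015, -1.021]
force: [-0.6, -0.6, 0.3]
width: 85.1
gripper_force: 0.0
{'handle': array([ 609.5, -137.4,  113.3]), 'nh': 82, 'rim': array([610.8, -93.2, 144.1, 368.1,   3.2])}
```

View pics/s5.png

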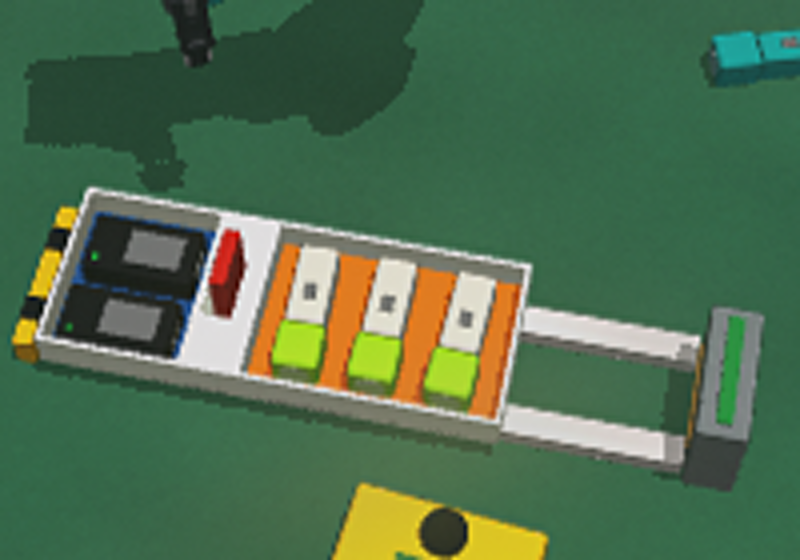

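All the pieces lie in their bays and no fourth lamp is on the bench. Back to the handle.

```bash
python3 -m handwheel '[{"delta_pos":[1.74,0.82,0],"yaw":0.1075},{"delta_pos":[1.74,0.82,0],"yaw":0.1075},{"delta_pos":[1.74,0.82,0],"yaw":0.1075},{"delta_pos":[1.74,0.82,0],"yaw":0.1075},{"delta_pos":[1.74,0.82,0],"yaw":0.1075},{"delta_pos":[1.74,0.82,0],"yaw":0.1075},{"delta_pos":[1.74,0.82,0],"yaw":0.1075},{"delta_pos":[1.74,0.82,0],"yaw":0.1075},{"delta_pos":[1.74,0.82,0],"yaw":0.1075},{"delta_pos":[1.74,0.82,0],"yaw":0.1075}]'
python3 -m handwheel '[{"delta_pos":[0,0,0],"yaw":0},{"delta_pos":[0,0,0],"yaw":0}]'
```

```text
clock: 36.8
eef_pos: [618.8, -136.6, 153.7]
tool_rot: [-3.134, 0.01, 0.062]
force: [0.7, -1.1, -1.0]
width: 85.2
gripper_force: 0.0
clock: 36.97
eef_pos: [618.2, -136.5, 153.3]
tool_rot: [-3.134, 0.01, 0.058]
force: [-0.8, -0.7, -1.0]
width: 85.1
gripper_force: 0.0
```

```bash
python3 -m handwheel '[{"delta_pos":[-0.7,0,-2],"yaw":0},{"delta_pos":[0,0,-2.5],"yaw":0},{"delta_pos":[0,0,-2],"yaw":0},{"delta_pos":[0,0,-1],"yaw":0},{"delta_pos":[0,0,0],"yaw":0},{"delta_pos":[0,0,0],"yaw":0}]'
python3 -m handwheel '[{"delta_pos":[0,0,0],"yaw":0},{"delta_pos":[0,0,0],"yaw":0},{"delta_pos":[0,0,0],"yaw":0},{"delta_pos":[0,0,0],"yaw":0},{"delta_pos":[0,0,0],"yaw":0},{"delta_pos":[0,0,0],"yaw":0}]' -1
python3 -m handwheel '[{"delta_pos":[-0.02,0.4,0],"yaw":0},{"delta_pos":[-0.05,0.9,0],"yaw":0},{"delta_pos":[-0.07,1.3,0],"yaw":0},{"delta_pos":[-0.07,1.3,0],"yaw":0},{"delta_pos":[-0.07,1.3,0],"yaw":0},{"delta_pos":[-0.07,1.3,0],"yaw":0},{"delta_pos":[-0.07,1.3,0],"yaw":0},{"delta_pos":[-0.07,1.3,0],"yaw":0},{"delta_pos":[-0.07,1.3,0],"yaw":0},{"delta_pos":[-0.05,0.9,0],"yaw":0}]'
```

```text
clock: 37.47
eef_pos: [609.4, -138.1, 78.6]
tool_rot: [-3.134, 0.012, 0.055]
force: [-0.6, -0.2, -0.5]
width: 85.4
gripper_force: 0.0
clock: 37.97
eef_pos: [609.6, -136.7, 78.8]
tool_rot: [-3.132, 0.011, 0.057]
force: [-6.0, -1.5, 10.8]
width: 13.1
gripper_force: 58.2
clock: 38.8
eef_pos: [603.2, -22.3, 78.8]
tool_rot: [-3.133, 0.012, 0.058]
force: [-1.1, -2.0, 5.8]
width: 13.0
gripper_force: 60.4
```

```bash
python3 -m handwheel '[{"delta_pos":[-0.05,0.8,0],"yaw":0},{"delta_pos":[-0.03,0.6,0],"yaw":0},{"delta_pos":[-0.03,0.5,0],"yaw":0},{"delta_pos":[-0.02,0.4,0],"yaw":0},{"delta_pos":[-0.02,0.3,0],"yaw":0},{"delta_pos":[0,0.3,0],"yaw":0},{"delta_pos":[0,0.3,0],"yaw":0}]'
python3 -m handwheel '[{"delta_pos":[0,0.2,0],"yaw":0},{"delta_pos":[0,0,0],"yaw":0},{"delta_pos":[0,0,0],"yaw":0}]'
```

```text
clock: 39.38
eef_pos: [601.8, 3.0, 78.8]
tool_rot: [-3.141, 0.01, 0.055]
force: [-1.1, -18.2, 1.0]
width: 13.4
gripper_force: 60.0
clock: 39.63
eef_pos: [601.8, 3.0, 78.8]
tool_rot: [3.14, 0.01, 0.053]
force: [-0.1, -17.0, 2.0]
width: 13.3
gripper_force: 60.1
```

Home: 140 mm of travel and a firm stop. Releasing and checking.

```bash
python3 -m handwheel '[{"delta_pos":[0,0,0],"yaw":0},{"delta_pos":[0,0,0],"yaw":0},{"delta_pos":[0,0,0],"yaw":0},{"delta_pos":[0,0,0],"yaw":0},{"delta_pos":[0,0,2],"yaw":0},{"delta_pos":[0,0,3],"yaw":0},{"delta_pos":[0,0,3],"yaw":0},{"delta_pos":[0,0,3],"yaw":0}]' 1
python3 -m handwheel '[{"delta_pos":[-3,0,0],"yaw":0},{"delta_pos":[-3,0,0],"yaw":0},{"delta_pos":[-3,0,0],"yaw":0},{"delta_pos":[-3,0,0],"yaw":0},{"delta_pos":[-3,0,0],"yaw":0},{"delta_pos":[0,0,0],"yaw":0},{"delta_pos":[0,0,0],"yaw":0}]'
python3 - <<'E'
from h import *
p=get_image("top"); W=cloud(p);print(carriage(p,W))
p=get_image("scene"); save(p,"s6.png")
E
```

```text
clock: 40.3
eef_pos: [601.3, 10.9, 189.2]
tool_rot: [-3.132, 0.013, 0.058]
force: [-0.1, 0.6, 0.1]
width: 85.5
gripper_force: 0.0
clock: 40.88
eef_pos: [450.4, 10.9, 188.5]
tool_rot: [-3.131, 0.012, 0.058]
force: [0.3, 0.0, 0.2]
width: 85.0
gripper_force: 0.0
{'handle': array([602.6,   1.7, 113.7]), 'nh': 69, 'rim': array([602.6,  61.5, 144.7, 398.2,   3. ])}
```

View pics/s6.png

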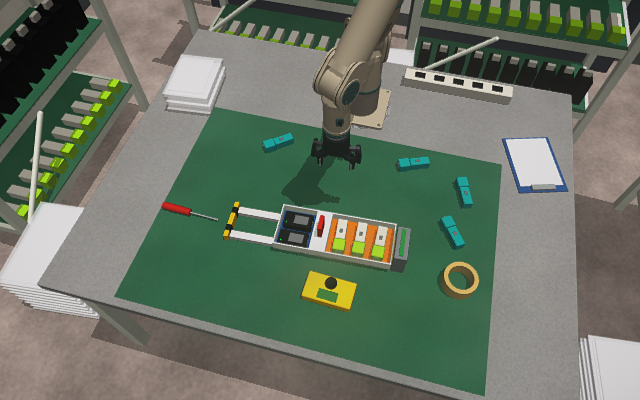

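The tray stands against the dock at (398,245) with three lamps and two bricks flat inside. The bystanders have not moved and the arm is clear.

```bash
python3 -c "
from cell import ctrl;print(ctrl.finish_job())"
```

```text
the job is handed in; nothing more can be done
None
```

The job is handed in, no verdict came back: three lamps (no fourth on the bench) lie flat in the orange bay, two bricks in the blue bay, the carriage is home against the dock and released, and the tape, meter, screwdriver and turquoise look-alikes were left alone.

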